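Nudge a lino carrier plate onto its register pins

TASK

The carrier plate on the register board is lying askew, propped up on the two register pins. With the fingers, push it up to the steel fence and nudge it sideways until both of its holes drop over the two pins and it lies flat on the board. Only push or press it, never pick it up, and do not disturb the other things lying around.

Things in the scene. Friction and masses are not known exactly. Their poses are not given: they have to be found in the camera images.
- register_board: Plywood board fixed to the table, 160 (x, -72 to +88) x 290 (y) x 12 mm; origin on the table, 72 from its near side; +x away from the robot, +y left, z up. Along its far side stands a steel fence, 14 wide, 230 long, 18 mm above the board, inner face at board x = +72. Two steel pins at x = +41, y = +55 and -55. A seated plate has its origin at board x = +16, y = 0, z = 12, far edge 1 mm off the fence.
- carrier_plate: Loose aluminium plate, 110 (x) x 170 (y) x 8 mm, 0.4-0.65 kg, a grey lino sheet 56 x 130 x 4 glued on top (centre x = -20). Origin at the centre of its underside, +x to the edge by the holes. Starts with its far part on the pin tips and near edge on the board, 10-16 short of the fence, turned up to 5 deg, 16-30 too far left (board +y). Slides at a push of 2-8 N; pins stop it once the holes drop.
- left_pin (a point): tip of the left pin (board y = +55), 19 mm above the table; pins are 10 mm dia, 7 mm high above the board, tapering over the top 3 mm to 5 mm dia at the tip
- right_pin (a point): tip of the right pin (board y = -55), 19 mm above the table; like the left pin
- left_hole (a point): centre of the plate's left through hole (plate x = +25, y = +55), 15 mm dia, 2.5 mm play round the pin; the point is at the plate's top face, 20 mm above the table when seated, about 27 at the start
- right_hole (a point): centre of the plate's right through hole (plate x = +25, y = -55), 15 mm dia; at the top face, 20 mm above the table when seated, about 27 at the start
- near_edge (a point): middle of the plate's near edge (plate x = -55), at its top face, 20 mm above the table while that edge lies on the board
- eraser: Bystander, leave alone: small eraser, 21x45x13, lying in the near right corner of the register board (mm); origin at the centre of its underside.
- ink_tin_yellow: Bystander, leave alone: round ink tin, 64 dia x 36 high, standing right of the board (mm); origin at the centre of its underside.
- brayer: Bystander, leave alone: ink roller with a black handle, 187 long, 50 high, lying on the thin glass palette (6 mm high) behind the board (mm); origin at the centre of its underside.
- gouge_a: Bystander, leave alone: wood-handled gouge, 137 long, 25 high, lying left of the board (mm); origin at the centre of its underside.
- paint_tube_1: Bystander, leave alone: paint tube, 118 long, 24 high, lying right of the board (mm); origin at the centre of its underside.

How it is judged:
At the end, for the whole second after the job is handed in: Both holes are over their pins (centres within 4.5 mm), the plate is down flat on the board (top face within 2 mm of its seated height at both holes and the near edge, tilt under 0.02 rad) and at rest (horizontal distance between left_hole and left_pin below 0.0045 m and horizontal distance between right_hole and right_pin below 0.0045 m and z of each of left_hole, right_hole, near_edge in the frame of register_board below 0.022 m and angle between carrier_plate's own z axis and vertical below 0.02 rad and linear speed of carrier_plate below 0.01 m/s); the robot touches nothing.
It fails at once if the carrier plate is lifted off the board instead of being pushed (a hole more than 20 mm, or the near edge more than 15 mm, above its seated height) (z of any of left_hole, right_hole in the frame of register_board above 0.04 m or z of near_edge in the frame of register_board above 0.035 m).
It fails at once if one of the things lying around is moved by more than 20 mm (distance of any of eraser, ink_tin_yellow, brayer, gouge_a, paint_tube_1 from where it was at the start of the episode above 0.02 m).
It also fails if it takes over 51 s, if anything falls off the work surface, if the arm or the gripper's body presses on something with over 40 N, if the wrist force passes 120 N, or if a joint passes its speed limit or range.

ROBOT

A 7-joint arm with a two-finger parallel gripper is mounted at the origin on a cart in front of the work surface, level with it; the furniture and walls round the work are solid. World frame = base frame: x ahead of the robot, y to its left, z up, the work surface at z = 0. Lengths are in m, angles in rad, forces in N, time in s.
With the tool pointing down it reaches from about 0.425 to 0.95 m from the base axis. Payload 16.7 kg.
Tool frame: the origin (TCP) lies on the centre line of the jaws, within the pads' length; the fingertips stand manip.tip_reach ahead of it and the grasp point (between the pads) lies 6 mm ahead of it (manip.tip_reach is the distance from the TCP to the fingertips, in m); z points along the fingers, y is the line along which they close (so a half turn about z gives the same grasp; the last joint's range is limited). The gripper opens to 94 mm and grips with 3 to 60 N. Pads are 16 mm wide; open, the fingers measure 119 mm over their backs; the gripper's body (75 mm by 177 mm) begins 78 mm behind the grasp point.
Start: joints at [-1.254, 0.426, 0.074, 1.606, -0.034, 1.111, -0.067], TCP at [0.303, 0.603, 0.23] pointing down, gripper open.
Joint ranges: [-2.85, 2.85], [-0.5, 2.14], [-1.23, 1.37], [0.21, 2.46], [-1.02, 4.16], [0.16, 2.05], [-2.73, 2.73]. Speed limits (rad/s): [1.89, 1.89, 2.39, 2.39, 3.01, 3.01, 3.01].

INTERFACE

Orientations are given as a unit quaternion [w, x, y, z].
In Python, from rig import sensors, cams, order, manip gives the robot as it stands.
- The arm moves only by the shell command python3 -m pendant 'ROWS' [FORCE]. ROWS is text: rows parted by semicolons, each of 7 numbers parted by spaces: the opening in per cent of the stroke, from 0 (shut) to 100 (fully open), then the shift along the world's x, y, z in m, then the turn, a rotation vector about the world's x, y, z in degrees. In form: claw tx ty tz rx ry rz; .... A call has 1 to 20 rows; each row is the pose to reach, as a shift and turn from the pose commanded when the call began; what a row does not reach only later rows make up. A row lasts 1/10 s, in which the tool goes at most 50 mm and 8.59 degrees, less where a joint would pass 70% of its speed; a pose out of reach is approached as far as the arm can. A call with a gripper value outside its range is refused whole. The fingers move at their own pace and stop on an object; FORCE is the grip in N (left out, the last holds). Time passes only in rows, so rows that repeat a pose let the fingers close. It gives the time, the measured TCP pose, the force, the opening and the grip force at its end, in the units of the state.
- sensors.get_obs(): the state, without advancing time (a new reading comes with each control period).
- cams.capture(name): name is "side" or "top"; returns (picture, depth): 400x640x3 uint8, red, green, blue; 400x640 float32, m along the optical axis (not along the pixel's ray), 0 where there is no reading.
- cams.camera_info(name): a dict with "intrinsics" (3x3 intrinsics, pixels), "R" (3x3) and "t" (3): a world point X has camera coordinates R X + t. Camera axes: x right, y down, z forward; pixel columns grow to the right and rows downward; lengths in m; the calibration is good to about 2 mm. A picture is of the moment at which its call begins. camera_info takes no time and is no camera call.
- order.job_done(): hands the job in; it is judged then, once.
The state is a dict: "time_s": time; "joint_positions": joint angles; "dq": joint speeds; "tau": joint torques, N m; "ee_pos": TCP position; "tool_rot": TCP orientation; "ft_force": force on the tool from outside, world axes, zero at the start; "ft_torque": the same for the moment, N m; "gripper_width": finger opening in m; "grasp_force": force on a finger pad.
Only numpy, scipy, OpenCV 4.12 (cv2) and the standard library are available. Lean on these libraries where they do the work, as an engineer would, in place of code of your own. Each camera call takes 0.05 s, during which the arm holds its last target. There are 200 camera calls.

## Working session

There is one attempt and no reset: what is moved stays moved. The work goes in short steps, Python scripts to look and compute and a shell command to move; the robot and the scene stay as the last step left them, time stands still between calls to the robot, and variables do not carry over. Pictures are saved under pics/ and viewed, at most 10 in all, crops included, and the job is handed in when it is done.

```bash
mkdir -p pics
python3 - <<'E'
from rig import sensors,cams,manip
import cv2,numpy as np
o=sensors.get_obs();print({k:np.round(o[k],3) for k in ("time_s","ee_pos","tool_rot","ft_force","gripper_width")},manip.tip_reach)
for n in("top","side"):
    p,d=cams.capture(n);cv2.imwrite(f"pics/{n}0.png",p[:,:,::-1]);np.save(f"pics/{n}0d.npy",d)
    c=cams.camera_info(n);print(n,c["intrinsics"],c["R"],c["t"],-c["R"].T@c["t"])
E
```

```text
{'time_s': np.float64(0.0), 'ee_pos': array([0.303, 0.603, 0.23 ]), 'tool_rot': array([-0.   ,  0.231,  0.973, -0.001]), 'ft_force': array([-0.299, -0.354,  0.028]), 'gripper_width': np.float64(0.094)} 0.025
top [[478.93205911   0.         322.04162958]
 [  0.         478.93205911 208.32912425]
 [  0.           0.           1.        ]] [[ 0.01334759 -0.99988403  0.00733293]
 [-0.99228209 -0.01414957 -0.12319108]
 [ 0.12328055 -0.00563203 -0.99235588]] [0.05866206 0.61986502 1.0975192 ] [0.47899518 0.07360734 1.1650613 ]
side [[483.13537152   0.         316.71165117]
 [  0.         483.13537152 196.16379161]
 [  0.           0.           1.        ]] [[ 0.98555673 -0.16909778 -0.00915838]
 [-0.0950021  -0.50731433 -0.85650847]
 [ 0.1401875   0.84500775 -0.5160517 ]] [-0.60782247  0.1348579   0.88262179] [ 0.48812277 -0.78018834  0.56541874]
```

View pics/top0.png

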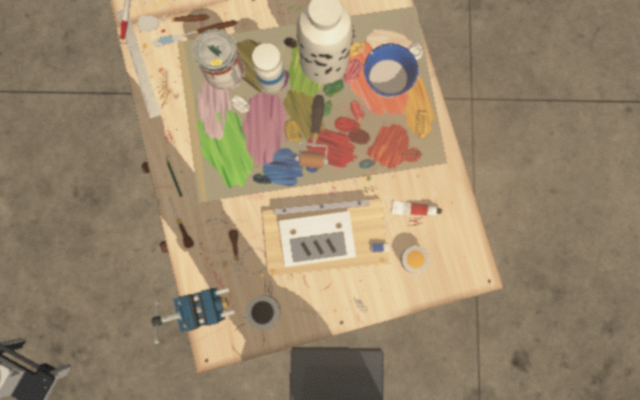

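View pics/side0.png

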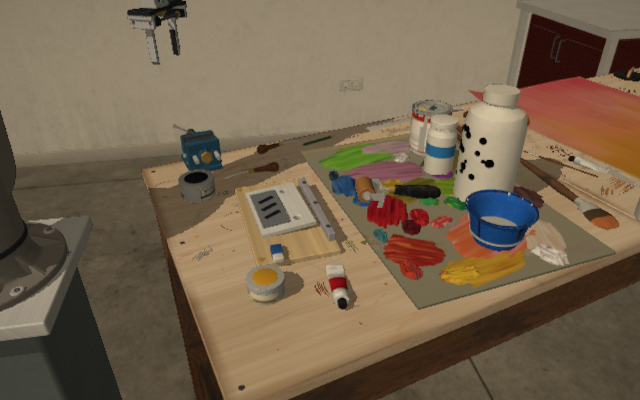

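The top view shows the board at about (263–388, 195–272). The white plate is at (279–355, 211–265), the fence above it at (275–370, 197–213), and the eraser at (377, 247). I'll enlarge both views next.

Run:
```python
import cv2,numpy as np
a=cv2.imread("pics/top0.png")[185:280,255:400];b=cv2.imread("pics/side0.png")[170:275,230:350]
a=cv2.resize(a,None,fx=5,fy=5,interpolation=cv2.INTER_CUBIC);b=cv2.resize(b,None,fx=5,fy=5,interpolation=cv2.INTER_CUBIC)
cv2.imwrite("pics/a.png",a);cv2.imwrite("pics/b.png",b)
```

```text
(no output)
```

View pics/a.png

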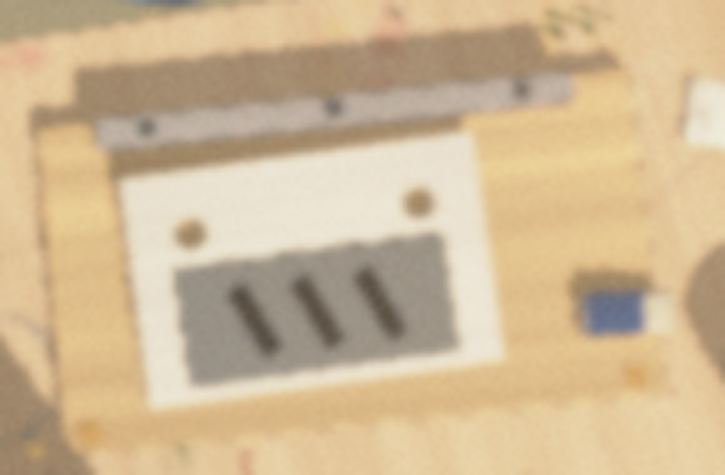

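View pics/b.png

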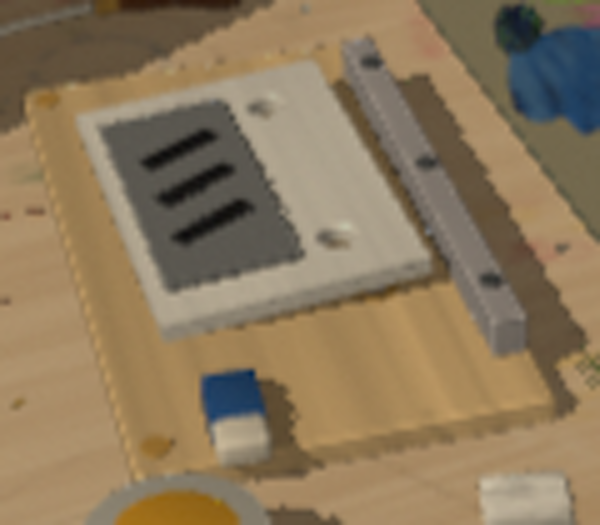

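The crops show the plate short of the fence and shifted left. In crop a, the holes are at (190,233) and (418,203), and the fence's inner top edge runs from (105,150) to (573,100). Next I'll measure by colour masks.

```bash
cat > h.py <<'E'
import cv2,numpy as np
from rig import cams,sensors
def cast(n,uv,z):
    c=cams.camera_info(n);K,R,t=c["intrinsics"],c["R"],c["t"];C=-R.T@t
    d=R.T@np.linalg.inv(K)@np.array([uv[0],uv[1],1.]);return C+d*(z-C[2])/d[2]
def comps(p,x0=255,y0=185,x1=400,y1=280,s=4):
    a=cv2.resize(p[y0:y1,x0:x1],None,fx=s,fy=s,interpolation=cv2.INTER_CUBIC)
    hsv=cv2.cvtColor(a,cv2.COLOR_RGB2HSV);m=((hsv[...,1]<65)&(hsv[...,2]>95)).astype(np.uint8)
    m=cv2.morphologyEx(m,cv2.MORPH_OPEN,np.ones((9,9)))
    out=[]
    for c in cv2.findContours(m,cv2.RETR_EXTERNAL,cv2.CHAIN_APPROX_NONE)[0]:
        if cv2.contourArea(c)<1500: continue
        r=cv2.minAreaRect(c);b=cv2.boxPoints(r)
        out.append((cv2.contourArea(c),r,(b+.5)/s-.5+[x0,y0]))
    return a,m,out
E
python3 - <<'E'
from h import *
p=cv2.imread("pics/top0.png")[:,:,::-1].copy()
a,m,o=comps(p)
for A,r,b in o:
    print(A,r[1],b.round(1).tolist())
    for z in(.02,.0295,.03): print(z,[cast("top",q,z)[:2].round(4).tolist() for q in b])
k=lambda x,y:((x+.5)/5-.5+255,(y+.5)/5-.5+185)
print("holes",[cast("top",k(*q),.027)[:2].round(4) for q in((190,233),(418,203))])
print("fence inner",[cast("top",k(*q),.03)[:2].round(4) for q in((105,150),(573,100))])
kb=lambda x,y:((x+.5)/5-.5+230,(y+.5)/5-.5+170)
print("side holes",[cast("side",kb(*q),.027)[:2].round(4) for q in((264,107),(336,236))])
print("side fence inner",[cast("side",kb(*q),.03)[:2].round(4) for q in((345,43),(497,320))])
print("side plate near L,near R",[cast("side",kb(*q),.02)[:2].round(4) for q in((80,116),(165,328))],"far",[cast("side",kb(*q),.0295)[:2].round(4) for q in((318,62),(430,265))])
print("eraser",cast("top",k(625,312),.025))
E
```

```text
2139.5 (37.0, 74.0) [[370.6, 242.4], [389.1, 242.4], [389.1, 251.6], [370.6, 251.6]]
0.02 [[0.5409, -0.0501], [0.5415, -0.0943], [0.5195, -0.0943], [0.5189, -0.0501]]
0.0295 [[0.5404, -0.0491], [0.541, -0.093], [0.5191, -0.0929], [0.5186, -0.0491]]
0.03 [[0.5404, -0.049], [0.541, -0.0929], [0.5191, -0.0928], [0.5185, -0.049]]
53431.5 (188.78488159179688, 288.75537109375) [[277.8, 220.0], [349.3, 210.2], [355.7, 256.9], [284.2, 266.7]]
0.02 [[0.5916, 0.1729], [0.6178, 0.0014], [0.5059, -0.0146], [0.4804, 0.155]]
0.0295 [[0.5907, 0.1721], [0.6166, 0.002], [0.5056, -0.0139], [0.4804, 0.1543]]
0.03 [[0.5906, 0.1721], [0.6165, 0.002], [0.5056, -0.0138], [0.4804, 0.1543]]
1662.5 (56.0, 33.0) [[391.1, 200.4], [399.4, 200.4], [399.4, 214.4], [391.1, 214.4]]
0.02 [[0.643, -0.0996], [0.6433, -0.1195], [0.6092, -0.1193], [0.6089, -0.0994]]
0.0295 [[0.6416, -0.0981], [0.6419, -0.1179], [0.6082, -0.1177], [0.6079, -0.098]]
0.03 [[0.6416, -0.0981], [0.6418, -0.1179], [0.6081, -0.1176], [0.6078, -0.0979]]
9787.0 (28.540681838989258, 382.01141357421875) [[273.4, 208.0], [368.4, 198.4], [369.1, 205.5], [274.1, 215.1]]
0.02 [[0.6203, 0.1842], [0.6471, -0.0447], [0.6298, -0.0464], [0.6031, 0.182]]
0.0295 [[0.6191, 0.1833], [0.6457, -0.0437], [0.6286, -0.0454], [0.6021, 0.1811]]
0.03 [[0.6191, 0.1832], [0.6456, -0.0436], [0.6285, -0.0454], [0.6021, 0.1811]]
holes [array([0.5645, 0.1365]), array([0.5804, 0.0281])]
fence inner [array([0.6034, 0.1776]), array([ 0.6306, -0.0455])]
side holes [array([0.5639, 0.1371]), array([0.5812, 0.0293])]
side fence inner [array([0.6063, 0.1827]), array([ 0.6332, -0.0438])]
side plate near L,near R [array([0.4836, 0.1562]), array([ 0.5088, -0.0119])] far [array([0.5919, 0.1683]), array([ 0.6145, -0.0017])]
eraser [ 0.52995631 -0.07090803  0.025     ]
```

```bash
python3 -m pendant '100 .1716 -.5414 -.05 0 0 33.4;100 .1716 -.5414 -.05 0 0 33.4;100 .1716 -.5414 -.05 0 0 33.4;100 .1716 -.5414 -.05 0 0 33.4;100 .1716 -.5414 -.05 0 0 33.4;100 .1716 -.5414 -.05 0 0 33.4;100 .1716 -.5414 -.05 0 0 33.4;100 .1716 -.5414 -.05 0 0 33.4;100 .1716 -.5414 -.05 0 0 33.4;100 .1716 -.5414 -.05 0 0 33.4;100 .1716 -.5414 -.05 0 0 33.4;100 .1716 -.5414 -.05 0 0 33.4;100 .1716 -.5414 -.05 0 0 33.4;100 .1716 -.5414 -.05 0 0 33.4;100 .1716 -.5414 -.05 0 0 33.4;100 .1716 -.5414 -.05 0 0 33.4;100 .1716 -.5414 -.05 0 0 33.4'
```

```text
time_s: 1.8
ee_pos: [0.4746, 0.0625, 0.1805]
tool_rot: [-0.0, -0.059, 0.998, 0.0]
ft_force: [0.1, -0.3, 0.4]
gripper_width: 0.0939
grasp_force: 0.0
```

```bash
python3 -m pendant '100 0 0 -.05 0 0 0;100 0 0 -.09 0 0 0;100 0 0 -.12 0 0 0;100 0 0 -.135 0 0 0;100 0 0 -.1405 0 0 0;100 0 0 -.1405 0 0 0;100 0 0 -.1405 0 0 0;100 0 0 -.1405 0 0 0'
python3 - <<'E'
from h import *
p,d=cams.capture("side");a=cv2.resize(p[150:290,200:360],None,fx=4,fy=4,interpolation=cv2.INTER_CUBIC);cv2.imwrite("pics/s1.png",a[:,:,::-1])
E
```

```text
time_s: 2.6
ee_pos: [0.4754, 0.0619, 0.0409]
tool_rot: [0.001, -0.059, 0.998, 0.0]
ft_force: [0.4, 0.2, 0.5]
gripper_width: 0.094
grasp_force: 0.0
```

View pics/s1.png

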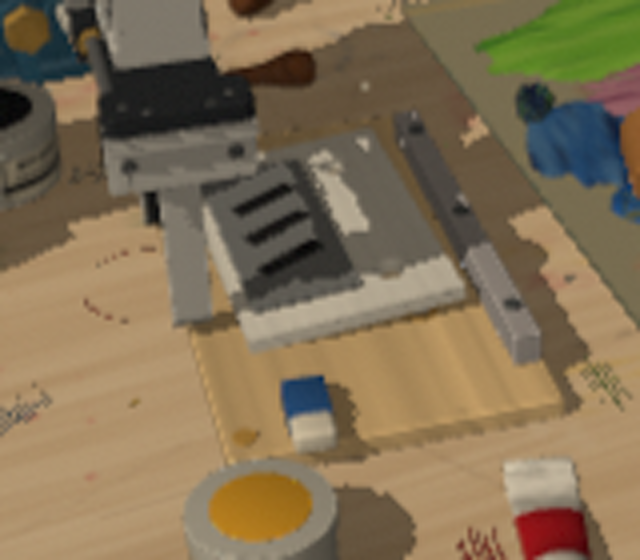

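The fingertips, at about (190,320), stand just behind the plate's near edge at (245,330), so I can push towards the fence.

```bash
python3 -m pendant '100 .004 .0005 0 0 0 0;100 .008 .001 0 0 0 0;100 .012 .0014 0 0 0 0;100 .015 .0017 0 0 0 0;100 .017 .002 0 0 0 0;100 .017 .002 0 0 0 0'; python3 -m pendant '100 .002 .0002 0 0 0 0;100 .004 .0005 0 0 0 0;100 .004 .0005 0 0 0 0'
```

```text
time_s: 3.25
ee_pos: [0.4919, 0.0636, 0.0399]
tool_rot: [-0.0, -0.058, 0.998, -0.0]
ft_force: [-0.8, 0.9, 0.1]
gripper_width: 0.0938
grasp_force: 0.5
time_s: 3.55
ee_pos: [0.4961, 0.0641, 0.04]
tool_rot: [0.0, -0.058, 0.998, -0.0]
ft_force: [-0.9, -0.4, -0.3]
gripper_width: 0.0937
grasp_force: 0.5
```

```bash
for i in 1; do python3 -m pendant '100 .002 .0002 0 0 0 0;100 .003 .0003 0 0 0 0;100 .003 .0003 0 0 0 0'; done
python3 - <<'E'
from h import *
p,d=cams.capture("top");a,m,o=comps(p)
for A,r,b in o: print(A,r[1],r[2],b.round(1).tolist())
p2,d=cams.capture("side");b=cv2.resize(p2[150:290,200:360],None,fx=4,fy=4,interpolation=cv2.INTER_CUBIC);cv2.imwrite("pics/s2.png",np.hstack([b,cv2.resize(a,None,fx=1,fy=1)])[:, :,::-1] if a.shape[0]==b.shape[0] else np.vstack([a[:, :],cv2.resize(b,(a.shape[1],int(b.shape[0]*a.shape[1]/b.shape[1])))])[:600,:,::-1])
E
```

```text
time_s: 3.85
ee_pos: [0.4984, 0.0644, 0.0399]
tool_rot: [-0.0, -0.058, 0.998, -0.0]
ft_force: [-4.8, 0.0, 2.0]
gripper_width: 0.0942
grasp_force: 2.3
3530.5 (128.19058227539062, 55.60435485839844) 67.93209838867188 [[346.2, 251.7], [359.0, 246.4], [371.1, 276.1], [358.2, 281.4]]
1660.0 (35.0, 75.0) 90.0 [[370.6, 242.4], [389.4, 242.4], [389.4, 251.1], [370.6, 251.1]]
1760.0 (58.0, 34.0) 90.0 [[390.9, 200.1], [399.4, 200.1], [399.4, 214.6], [390.9, 214.6]]
68321.5 (313.4306640625, 382.8057556152344) 84.18990325927734 [[273.4, 208.1], [368.6, 198.5], [376.6, 276.4], [281.4, 286.1]]
```

```bash
python3 -m pendant '100 .002 .0002 0 0 0 0;100 .002 .0002 0 0 0 0'
```

```text
time_s: 4.15
ee_pos: [0.4988, 0.0644, 0.0396]
tool_rot: [-0.002, -0.059, 0.998, -0.0]
ft_force: [-13.6, -1.7, 8.8]
gripper_width: 0.0937
grasp_force: 7.0
```

```bash
python3 -m pendant '100 -.012 -.0014 0 0 0 0;100 -.012 -.0014 0.02 0 0 0;100 -.012 -.0014 0.06 0 0 0;40 .01 .03 0.08 0 0 -8.5;40 .025 .07 .08 0 0 -17;40 .0403 .1194 .08 0 0 -25;40 .0403 .1194 .08 0 0 -33;40 .0403 .1194 .08 0 0 -41;40 .0403 .1194 .08 0 0 -49;40 .0403 .1194 .08 0 0 -57;40 .0403 .1194 .08 0 0 -65;40 .0403 .1194 .08 0 0 -73;40 .0403 .1194 .08 0 0 -81;40 .0403 .1194 .08 0 0 -90;40 .0403 .1194 .08 0 0 -90;40 .0403 .1194 .08 0 0 -90;40 .0403 .1194 .08 0 0 -90'
python3 - <<'E'
from h import *
out=[]
for n,(x,y,X,Y) in(("top",(255,185,400,280)),("side",(200,150,360,290))):
    p,d=cams.capture(n);a=cv2.resize(p[y:Y,x:X],None,fx=5 if n=="top" else 3,fy=5 if n=="top" else 3,interpolation=cv2.INTER_CUBIC);cv2.imwrite(f"pics/{n}3.png",a[:,:,::-1])
E
```

```text
time_s: 5.85
ee_pos: [0.5411, 0.1841, 0.1201]
tool_rot: [0.0, 0.663, 0.749, 0.0]
ft_force: [-0.4, -0.3, 0.5]
gripper_width: 0.0375
grasp_force: 0.0
```

View pics/side3.png

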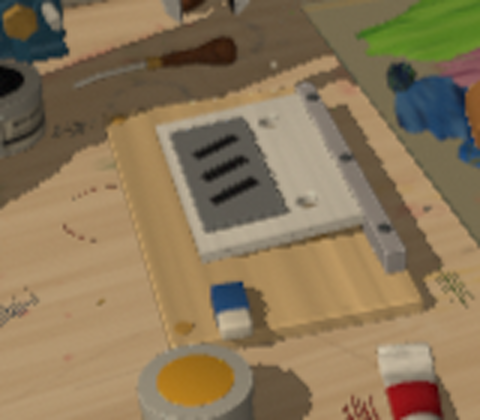

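The plate is now square against the fence, with its holes at crop (268,122) and (307,201). The fingers go down beside its left edge.

```bash
python3 - <<'E'
from h import *
O=np.array([.5453,.0598]);ex=np.array([.9933,.1157]);ey=np.array([-.1157,.9933])
for q in((268,122),(307,201)):
    w=cast("side",((q[0]+.5)/3-.5+200,(q[1]+.5)/3-.5+150),.027)[:2];print("hole board",(w-O)@ex,(w-O)@ey)
E
python3 -m pendant '40 0 0 -.04 0 0 0;40 0 0 -.065 0 0 0;40 0 0 -.08 0 0 0;40 0 0 -.08 0 0 0;40 0 0 -.08 0 0 0'
```

```text
hole board 0.04194503514694932 0.07310058246950717
hole board 0.04232982630867561 -0.03707125054315082
time_s: 6.45
ee_pos: [0.5414, 0.1838, 0.0402]
tool_rot: [0.0, 0.664, 0.747, 0.0]
ft_force: [0.1, -0.2, -0.2]
gripper_width: 0.0374
grasp_force: 0.0
```

```bash
python3 -m pendant '40 .0006 -.005 0 0 0 0;40 .0011 -.0095 0 0 0 0;40 .0015 -.0125 0 0 0 0;40 .0018 -.0155 0 0 0 0;40 .0022 -.0185 0 0 0 0;40 .0025 -.0215 0 0 0 0;40 .0029 -.0245 0 0 0 0;40 .003 -.0255 0 0 0 0;40 .003 -.0255 0 0 0 0'
python3 -m pendant '40 .0002 -.001 0 0 0 0;40 .0002 -.002 0 0 0 0;40 .0002 -.002 0 0 0 0'
```

```text
time_s: 7.35
ee_pos: [0.544, 0.1579, 0.0398]
tool_rot: [0.0, 0.665, 0.747, -0.0]
ft_force: [-0.2, -0.0, 0.1]
gripper_width: 0.0376
grasp_force: 0.0
time_s: 7.65
ee_pos: [0.5441, 0.1566, 0.0399]
tool_rot: [-0.0, 0.664, 0.747, -0.0]
ft_force: [0.0, 1.9, -0.6]
gripper_width: 0.0373
grasp_force: 0.6
```

```bash
python3 -m pendant '40 .0001 -.001 0 0 0 0;40 .0002 -.002 0 0 0 0;40 .0002 -.002 0 0 0 0'
python3 -m pendant '40 .0001 -.001 0 0 0 0;40 .0001 -.001 0 0 0 0'
python3 - <<'E'
from h import *
p,d=cams.capture("side");a=cv2.resize(p[150:290,200:360],None,fx=4,fy=4,interpolation=cv2.INTER_CUBIC);cv2.imwrite("pics/s4.png",a[:,:,::-1])
E
```

```text
time_s: 7.95
ee_pos: [0.5444, 0.1544, 0.0399]
tool_rot: [-0.0, 0.665, 0.747, -0.0]
ft_force: [-0.9, 1.6, -1.0]
gripper_width: 0.0376
grasp_force: 0.5
time_s: 8.15
ee_pos: [0.5446, 0.1534, 0.04]
tool_rot: [-0.0, 0.665, 0.747, -0.0]
ft_force: [-0.3, 2.5, -0.7]
gripper_width: 0.0377
grasp_force: 0.6
```

View pics/s4.png

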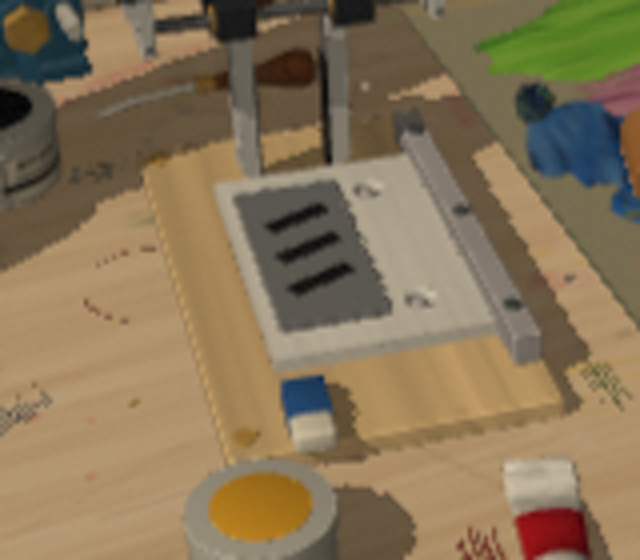

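The holes are at crop (367,190) and (420,298), with bright pin tips showing inside. I'll check the height with the depth data.

```bash
cat > z.py <<'E'
from h import *
O=np.array([.5453,.0598]);ex=np.array([.9933,.1157]);ey=np.array([-.1157,.9933])
def zs(n):
    p,d=cams.capture(n);c=cams.camera_info(n);K,R,t=c["intrinsics"],c["R"],c["t"]
    v,u=np.mgrid[:400,:640];X=np.stack([(u-K[0,2])/K[0,0]*d,(v-K[1,2])/K[1,1]*d,d],-1).reshape(-1,3);W=(X-t)@R
    W=W[d.ravel()>0];b=np.c_[(W[:,:2]-O)@ex,(W[:,:2]-O)@ey,W[:,2]]
    for name,x0,x1,y0,y1 in(("far strip",.03,.062,-.04,.04),("farL",.025,.062,.065,.08),("farR",.025,.062,-.078,-.065),("lino",-.028,.018,-.05,.05),("board right",-.02,.06,-.14,-.1),("board near",-.068,-.05,-.06,.06)):
        s=b[(b[:,0]>x0)&(b[:,0]<x1)&(b[:,1]>y0)&(b[:,1]<y1)&(b[:,2]<.06)&(b[:,2]>-.02)];print(n,name,len(s),np.median(s[:,2]).round(4) if len(s) else None)
    return p
if __name__=="__main__":
    p=zs("side");zs("top")
E
python3 z.py
python3 - <<'E'
from z import *
for z in(.02,.027):
  for q in((367,190),(420,298)):
    w=cast("side",((q[0]+.5)/4-.5+200,(q[1]+.5)/4-.5+150),z)[:2];print(z,"hole board",(w-O)@ex,(w-O)@ey)
E
```

```text
side far strip 316 0.0206
side farL 59 0.021
side farR 75 0.0205
side lino 590 0.025
side board right 533 0.0125
side board near 292 0.0127
top far strip 421 0.0188
top farL 0 None
top farR 81 0.0191
top lino 768 0.0234
top board right 539 0.0112
top board near 376 0.0111
0.02 hole board 0.042559277112551676 0.054724044582223935
0.02 hole board 0.042963038499194535 -0.05441183432645419
0.027 hole board 0.04003684725930728 0.04339828154623566
0.027 hole board 0.04043542670134054 -0.06433692830855672
```

The far strip is 8 mm above the board on both sides and the holes are at y ±55, so the plate is seated. Now I'll retract.

```bash
python3 -m pendant '40 -.0006 .005 0 0 0 0;40 -.0014 .012 0 0 0 0;40 -.0014 .012 0 0 0 0;40 -.0014 .012 .04 0 0 0;40 -.0014 .012 .09 0 0 0;40 -.0014 .04 .13 0 0 0;40 -.0014 .09 .15 0 0 0;40 -.0014 .12 .15 0 0 0;40 -.0014 .12 .15 0 0 0;40 -.0014 .12 .15 0 0 0'; python3 z.py
python3 - <<'E'
from h import *
p,d=cams.capture("top");a=cv2.resize(p[185:280,225:400],None,fx=4,fy=4,interpolation=cv2.INTER_CUBIC);cv2.imwrite("pics/t5.png",a[:,:,::-1])
E
```

```text
time_s: 9.3
ee_pos: [0.5428, 0.274, 0.1897]
tool_rot: [0.0, 0.664, 0.748, -0.0]
ft_force: [0.4, -0.8, -0.3]
gripper_width: 0.0374
grasp_force: 0.0
side far strip 311 0.0207
side farL 56 0.0209
side farR 72 0.0204
side lino 587 0.0249
side board right 540 0.0125
side board near 289 0.0127
top far strip 436 0.019
top farL 95 0.019
top farR 80 0.0192
top lino 809 0.0232
top board right 538 0.0109
top board near 377 0.011
```

View pics/t5.png

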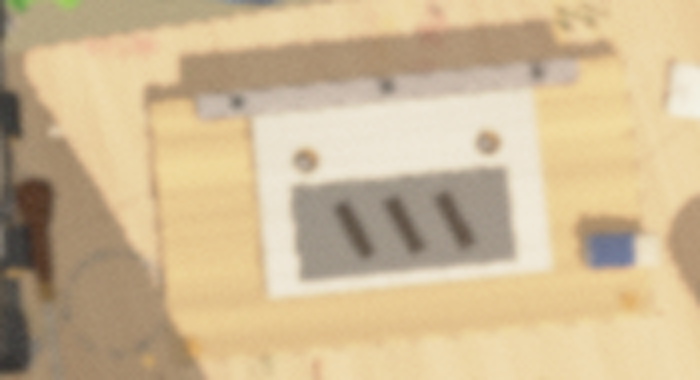

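The plate lies square at the fence with a pin visible in each hole, at (305,159) and (487,142). It is flat by depth, and the eraser and gouge have not moved.

```bash
python3 -c "
from rig import order;print(order.job_done())"
```

```text
the job is handed in; nothing more can be done
None
```

The carrier plate is seated: both holes are over their pins and it lies flat on the board. It was pushed only and never lifted. The job was handed in at about 9.5 s with the robot clear, though no verdict came back.

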